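# Push a clay box through the drying box's sprung flap

### The arm

A 6-joint arm with a two-finger parallel gripper is mounted at the origin on the work surface. World frame = base frame: x ahead of the robot, y to its left, z up, the work surface at z = 0. Lengths are in m, angles in rad, forces in N, time in s.
With the tool pointing down it reaches from about 0.375 to 0.975 m from the base axis. Payload 3.8 kg.
Tool frame: the origin (TCP) lies on the centre line of the jaws, within the pads' length; the fingertips stand 14 mm ahead of it and the grasp point (between the pads) lies 5 mm behind it; z points along the fingers, y is the line along which they close (so a half turn about z gives the same grasp; the last joint's range is limited). The gripper opens to 85 mm and grips with 20 to 120 N. Pads are 22 mm wide; open, the fingers measure 114 mm over their backs; the gripper's body (76 mm by 85 mm) begins 54 mm behind the grasp point. The pads swing forward as they close: fully open they stand 13 mm farther back than shut.
Start: joints at [1.098, 0.264, 1.604, -0, 1.274, -0.037], TCP at [0.285, 0.612, 0.245] pointing down, gripper open.
Joint ranges: [-2.63, 2.63], [-0.94, 2.18], [0.31, 2.57], [-1.31, 4.45], [0, 2.66], [-2.55, 2.55]. Speed limits (rad/s): [2.57, 2.57, 3.14, 3.14, 3.14, 3.14].

### API

Orientations are given as a rotation vector (axis times angle).
In Python, from workcell import bot, eyes, spot_in gives the robot as it stands.
- The arm moves only by the tool carry_out, never from a script. Its argument "series" is text: rows parted by semicolons, each of 4 numbers parted by spaces: the shift along the world's x, y, z in m, then the turn about the world's z in degrees. In form: tx ty tz roll; .... A call has 1 to 20 rows; each row shifts and turns the commanded pose from where the row before left it; what a row does not reach is not made up. A row lasts 1/8 s, in which the tool goes at most 62.5 mm and 10.7 degrees, less where a joint would pass 70% of its speed; a pose out of reach is approached as far as the arm can. A call is refused whole if a number of a shift passes 0.0625 or a number of a turn 10.7, either way. A call with a gripper value outside its range is refused whole. "jaw" is the gripper command: -1 is shut, 1 is fully open, values between are in proportion, set as the call begins (left out, the last holds). The fingers move at their own pace and stop on an object; "grip_force" is the grip in N (left out, the last holds). Time passes only in rows, so rows that do not move let the fingers close. It gives the time, the measured TCP pose, the force, the opening and the grip force at its end, in the units of the state.
- bot.read_state(): the state, without advancing time (a new reading comes with each control period).
- eyes.read_camera(name): name is "scene" or "top" or "wrist"; returns (picture, depth): 480x640x3 uint8, blue, green, red; 480x640 float32, m along the optical axis (not along the pixel's ray), 0 where there is no reading.
- eyes.get_calibration(name): a dict with "K" (3x3 intrinsics, pixels), "distortion" ([k1, k2, p1, p2, k3] as OpenCV has them; the pictures are not rectified), "position" and "rotation" of the camera in the world; the wrist camera has in their place "T_tool_cam" (4x4, takes a point from camera to tool coordinates, whose origin is the TCP and whose axes are the flange's). Camera axes: x right, y down, z forward; pixel columns grow to the right and rows downward; lengths in m; the calibration is good to about 2 mm. A picture is of the moment at which its call begins: read the wrist's pose just before it. get_calibration takes no time and is no camera call.
- bot.finish_job(): hands the job in; it is judged then, once.
Trained networks look in the newest picture that a camera, given by its name, has taken for a name from the list of things; names that differ only in an ending like _2 or _b are one class to them, and where a whole thing is asked for, a point or a joint stands for the part that bears it (a point fixed in the world has none). Each returns a list of dicts, best first, with "score" (0 to 1); they miss things now and then, are a little off and sometimes report something else, mostly with a low value. They report only what shows in the picture. A call takes as long as a camera call. They do not tell look-alikes from the thing itself.
- spot_in(camera, target): "rect" ([centre column, centre row, width, height] in pixels, round what is visible of it).
The state is a dict: "time": time; "q": joint angles; "joint_vel": joint speeds; "joint_torque": joint torques, N m; "tool_pos": TCP position; "tcp_rot": TCP orientation; "wrist_force": force on the tool from outside, world axes, zero at the start; "torque": the same for the moment, N m; "width": opening from 0.0 (shut) to 1.0 (fully open); "grip_force": force on a finger pad.
Only numpy, scipy, OpenCV 4.12 (cv2) and the standard library are available. Lean on these libraries where they do the work, as an engineer would, in place of code of your own. Each camera call takes 0.05 s, during which the arm holds its last target. There are 200 camera calls.

### The job

Take the wooden pusher by its blue handle and, using only the pusher on the clay, slide the small round clay box in the guide lane through the drying box's sprung flap, and on until it presses lightly against the sprung stop hidden at the back. The clay is soft, so never press hard; then draw the pusher right out so the flap falls shut, and leave the pusher lying flat on the bench, let go. Leave the other pots where they stand.

Things in the scene. Friction and masses are not known exactly. Their poses are not given: they have to be found in the camera images.
- dryer: Wooden drying box fixed to the bench, a sprung metal flap in its mouth. Origin: on the bench, in the flap's plane, midway between the walls. x axis: level, into the box (the way to push); z up, y across. Inside it is 70 mm wide (y -35 to +35), the bench being its floor. Side walls 12 mm thick, 92 mm high, from x = 0 to 205 mm; closed back.
- roof (a point): Middle of the wire grille that roofs the front of the drying box, 94 mm above the bench. Grille of thin steel bars from x = 10 to 125 mm, through which the inside is seen; behind it, to x = 205 mm, a solid wooden lid, top at 102 mm with a steel vent tube up to 132 mm. Two small posts at the mouth rise to 119 mm. Axes as the drying box.
- stop_zone (a point): Nearest place the sprung stop pad can be: x = 128 mm, on the drying box's centre line, 27 mm up. The pad's face (50 mm wide, under the solid lid) lies somewhere from x = 128 to 168 mm, different each time and not measured: find it by feel. The pad yields 1 mm per 1.2 N for 8 mm, then is rigid. Axes as the drying box.
- lane_end (a point): Outer end of the guide lane, on the bench at x = -110 mm on the drying box's centre line. The lane is open bench between two low wooden rails, 20 mm high, from here to the flap; about 70 mm wide at the flap, 85 mm at this end. Axes as the drying box.
- flap (a joint): Swing of the flap, rad: 0 = hanging shut; grows as its lower edge swings into the box (to 1.45). Metal, red strip, 64 mm wide, level hinge at x = 0, 78 mm up; lower edge 62 mm below it. Swings inwards only; a light spring (2 to 5 N of push) closes it. It rests on what is under it: shuts only if nothing 46 mm high is left between x = 0 and 60 mm.
- ware_mid (a point): Round lidded clay box (brown, domed lid), 58 mm across, 46 mm high, about 0.2 kg, standing on the bench in the guide lane in front of the flap. Point: its centre, 23 mm above the bench; z up. Its clay is soft: a push of 20 N or more spoils it, and fingers mark it.
- pusher_grip (a point): Centre of the wooden pusher's blue upright handle, 71 mm above the pusher's underside; handle 18 mm thick along y, 32 mm along x, free from 46 to 96 mm up. x: along the pusher to its nose; z up. Pusher: straight batten lying flat on the bench, 26 mm wide, 46 mm high, 200 mm long (15 mm behind this point to 185 mm ahead), 0.16 kg.
- pusher_tip (a point): Centre of the pusher's flat nose face, 185 mm ahead of the handle's centre along the pusher's x axis, 23 mm above its underside. Same axes as the handle point.
- spare_a_mid (a point): Bystander: larger dark round lidded clay box, 76 mm across, 60 mm high; its centre, 30 mm above the bench.
- spare_b_mid (a point): Bystander: light brown round lidded clay box, 68 mm across, 54 mm high; its centre, 27 mm above the bench.
- bowl: Bystander: terracotta bowl, 90 mm across the rim, 45 mm high; origin at the centre of its underside.
Mind the look-alikes: they are no part of the job. What is meant by the part that bears pusher_grip is not red or white, and is the smaller of those in its own colour.

How it is judged:
On the way, in this order (a step that is already met when the one before it is completed fails the run):
1. the clay box, pushed by the pusher, is under the flap and holds it open (value of joint flap above 0.4 rad and x of ware_mid in the frame of dryer between -0.01 and 0.06 m), for 0.1 s.
2. the clay box is well past the flap and presses against the sprung stop at the back with at least 1.5 N for 0.2 s (x of ware_mid in the frame of dryer above 0.094 m and contact force between ware and dryer above 1.5 N), for 0.2 s.
At the end, for the whole second after the job is handed in: The clay box stands upright (0.1 rad) and at rest in the drying box, its centre 94 mm or more past the flap; the flap is shut (under 0.05 rad); the pusher lies flat and still on the bench, its nose 5 mm or more outside the flap, or beside the drying box (55 mm or more off its centre line) (x of ware_mid in the frame of dryer above 0.094 m and height (world z) of ware_mid below 0.05 m and angle between each of ware_mid, pusher_tip's own z axis and vertical below 0.1 rad and value of joint flap below 0.05 rad and (x of pusher_tip in the frame of dryer below -0.005 m or y of pusher_tip in the frame of dryer above 0.055 m or y of pusher_tip in the frame of dryer below -0.055 m) and height (world z) of pusher_tip below 0.028 m and linear speed of each of ware, pusher below 0.02 m/s); the robot touches nothing.
It fails at once if the clay box is pressed by the pusher with 20 N or more (contact force between ware and pusher above 20 N).
It fails at once if the clay box is touched by the robot itself (contact force between ware and the fingers above 0.3 N or contact force between ware and the arm above 0.3 N).
It fails at once if the clay box is tipped by more than 0.4 rad (angle between ware_mid's own z axis and vertical above 0.4 rad).
It fails at once if another pot is moved by more than 15 mm (distance of any of spare_a_mid, spare_b_mid, bowl from where it was at the start of the episode above 0.015 m).
It also fails if it takes over 48 s, if anything falls off the work surface, if the arm or the gripper's body presses on something with over 40 N, if the wrist force passes 120 N, or if a joint passes its speed limit or range.

## Working session

There is one attempt and no reset: what is moved stays moved. The work goes in short steps, Python scripts to look and compute and a tool call to move; the robot and the scene stay as the last step left them, time stands still between calls to the robot, and variables do not carry over. Pictures are saved under pics/ and viewed, at most 10 in all, crops included, and the job is handed in when it is done.

Besides the shell and the picture viewer there is one more tool, called after "Request:" as a command line: name --argument value ..., lists and objects as JSON in quotes. carry_out: Moves the arm, as the interface text tells. Its arguments: {"type":"object","properties":{"series":{"type":"string"},"jaw":{"type":"number"},"grip_force":{"type":"number"}},"required":["series"]}

```bash
mkdir -p pics; cat > h.py <<'E'
import numpy as np, cv2
from workcell import bot, eyes, spot_in
def cal(n):
    c=eyes.get_calibration(n); K=np.array(c["K"]); D=np.array(c["distortion"],float)
    if "position" in c:
        p=np.array(c["position"]);R=np.array(c["rotation"])
        if R.shape!=(3,3): R=cv2.Rodrigues(R)[0]
    else:
        s=bot.read_state();T=np.array(c["T_tool_cam"]);Rt=cv2.Rodrigues(np.array(s["tcp_rot"],float))[0]
        p=np.array(s["tool_pos"])+Rt@T[:3,3];R=Rt@T[:3,:3]
    return K,D,p,R
def cloud(depth,c):
    K,D,p,R=c;h,w=depth.shape
    u,v=np.meshgrid(np.arange(w),np.arange(h))
    n=cv2.undistortPoints(np.stack([u,v],-1).reshape(-1,1,2).astype(np.float32),K,D).reshape(h,w,2)
    P=np.dstack([n*depth[...,None],depth])@R.T+p
    P[depth<=0]=np.nan
    return P
def onplane(uv,z,c):
    K,D,p,R=c
    n=cv2.undistortPoints(np.array(uv,np.float32).reshape(-1,1,2),K,D).reshape(-1,2)
    d=np.c_[n,np.ones(len(n))]@R.T
    return p+d*((z-p[2])/d[:,2])[:,None]
E
cat > a.py <<'E'
from h import *
np.set_printoptions(precision=3,suppress=True)
for n in ["top","scene"]:
    im,d=eyes.read_camera(n);c=cal(n);P=cloud(d,c)
    cv2.imwrite(f"pics/{n}0.png",im);np.savez(f"{n}0.npz",im=im,P=P)
    print(n,c[2],c[3][:,2])
    for t in ["ware_mid","pusher_grip","dryer","flap","spare_a_mid","bowl"]:
        for r in spot_in(n,t)[:4]:
            u,v=[int(round(x)) for x in r["rect"][:2]]
            print(t,round(r["score"],2),np.round(r["rect"]),P[min(v,479),min(u,639)])
print(bot.read_state())
E
python3 a.py
```

```text
top [ 0.3   -0.032  1.46 ] [ 0.153 -0.018 -0.988]
ware_mid 0.79 [305. 205.  20.  22.] [ 0.6   -0.011  0.045]
pusher_grip 0.93 [421. 143.  64.  98.] [ 0.777 -0.328  0.054]
pusher_grip 0.88 [392. 342.  87.  80.] [ 0.239 -0.241  0.059]
pusher_grip 0.71 [448. 240.  27.  72.] [ 0.509 -0.397  0.046]
pusher_grip 0.65 [323. 264.  80.  18.] [ 0.44  -0.061  0.048]
dryer 0.9 [260. 204. 123.  48.] [0.611 0.115 0.001]
spare_a_mid 0.95 [194. 291.  31.  30.] [0.365 0.276 0.054]
bowl 0.7 [297. 141.  32.  28.] [0.795 0.015 0.   ]
scene [1.472 0.351 1.289] [-0.593 -0.235 -0.77 ]
ware_mid 0.84 [318. 267.  22.  24.] [0.62  0.002 0.048]
pusher_grip 0.9 [325. 216.  67.  42.] [ 0.445 -0.051  0.047]
pusher_grip 0.9 [208. 199.  32.  69.] [ 0.518 -0.392  0.044]
pusher_grip 0.89 [294. 152.  41.  81.] [ 0.241 -0.241  0.054]
pusher_grip 0.61 [180. 277. 101.  66.] [ 0.794 -0.317  0.047]
dryer 0.56 [361. 275. 133.  80.] [0.629 0.124 0.09 ]
flap 0.49 [444. 239.  24.  31.] [0.403 0.287 0.061]
spare_a_mid 0.81 [443. 239.  31.  33.] [0.398 0.284 0.053]
bowl 0.74 [300. 318.  37.  33.] [0.764 0.014 0.013]
{'time': 0.7, 'q': array([ 1.098,  0.264,  1.604,  0.   ,  1.274, -0.037]), 'joint_vel': array([ 0.001,  0.001, -0.   ,  0.   ,  0.001, -0.   ]), 'joint_torque': array([  0.   , -51.485, -36.761,  -0.   ,   0.001,  -0.   ]), 'tool_pos': array([0.285, 0.612, 0.245]), 'tcp_rot': array([-0.679, -3.067, -0.   ]), 'wrist_force': array([-0.416,  0.035, -0.105]), 'torque': array([0.024, 0.014, 0.03 ]), 'grip_force': 0.0, 'width': 1.000184514886615}
```

```bash
python3 - <<'E'
import cv2
im=cv2.imread("pics/top0.png");cv2.imwrite("pics/t1.png",cv2.resize(im[100:400,150:500],(700,600),interpolation=cv2.INTER_CUBIC))
im=cv2.imread("pics/scene0.png");cv2.imwrite("pics/s1.png",cv2.resize(im[100:370,120:480],(800,600),interpolation=cv2.INTER_CUBIC))
E
```

```text
(no output)
```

View pics/t1.png

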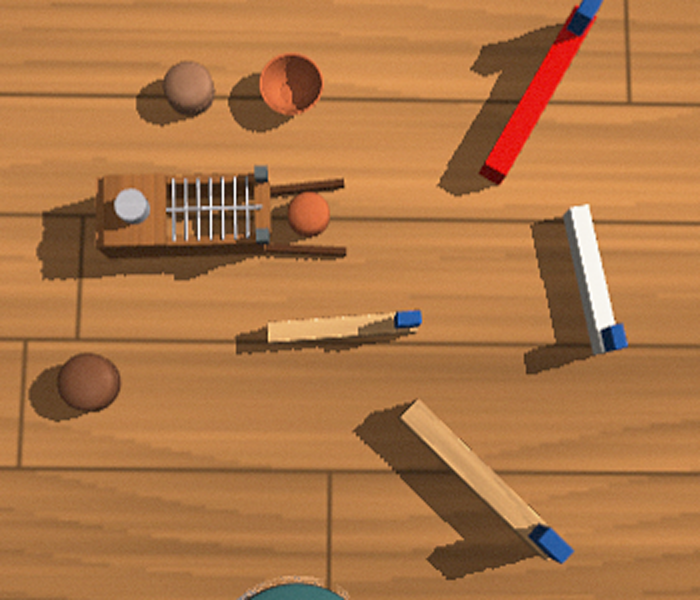

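View pics/s1.png

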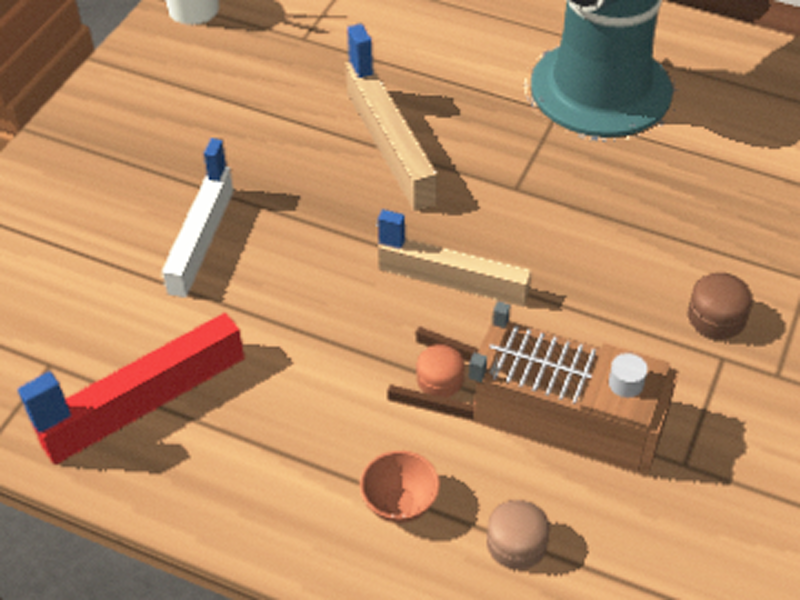

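The small wooden pusher lies at about crop pixel (345,325) in the top view, with its blue handle at (408,318). The dryer is at (185,212) with its mouth to the right (-y), and the clay box is at (308,213). Next I'll measure them from the point clouds.

```bash
cat > m.py <<'E'
from h import *
np.set_printoptions(precision=4,suppress=True)
def rect(n,Q):
    Q=Q[:,:2].astype(np.float32)
    r=cv2.minAreaRect(Q*1000); b=cv2.boxPoints(r)/1000
    e0,e1=b[1]-b[0],b[2]-b[1]; L=e0 if np.linalg.norm(e0)>np.linalg.norm(e1) else e1
    print(n,len(Q),"c",np.array(r[0])/1000,"size",r[1],"ang",np.degrees(np.arctan2(L[1],L[0]))%180, "med",np.median(Q,0))
for n in ["top","scene"]:
    f=np.load(n+"0.npz");im=f["im"];P=f["P"];X,Y,Z=P[...,0],P[...,1],P[...,2]
    hsv=cv2.cvtColor(im,cv2.COLOR_BGR2HSV);H,S,V=cv2.split(hsv)
    blue=(H>105)&(H<125)&(S>150)
    reg=(X>.38)&(X<.52)&(Y>-.2)&(Y<.13)
    print(n)
    q=P[reg&blue&(Z>.085)]; rect("handle top",q); print("z",np.median(q[:,2]))
    q=P[reg&~blue&(Z>.038)&(Z<.054)&(X<.49)]; rect("batten",q);print("z",np.median(q[:,2]))
    dr=(X>.52)&(X<.68)
    rect("lid",P[dr&(Y>.0)&(Y<.35)&(Z>.097)&(Z<.107)])
    rect("walls",P[dr&(Y>.0)&(Y<.35)&(Z>.084)&(Z<.107)])
    q=P[dr&(Y>-.02)&(Y<.1)&(Z>.112)&(Z<.124)];print("posts")
    for s in (0,1):
        m=q[(q[:,0]>.6)==bool(s)]; print(len(m),m.mean(0) if len(m) else 0, np.ptp(m,0) if len(m) else 0)
    for s,(a,b) in enumerate([(.52,.59),(.615,.68)]):
        q=P[(X>a)&(X<b)&(Y>-.09)&(Y<.03)&(Z>.014)&(Z<.026)]; rect("rail",q)
    orange=(H<9)&(S>140)
    q=P[(X>.55)&(X<.65)&(Y>-.06)&(Y<.05)&(Z>.03)&(Z<.055)];rect("ware",q)
E
python3 m.py
```

```text
top
handle top 75 c [ 0.4501 -0.1395] size (14.590874671936035, 31.63275718688965) ang 95.70326 med [ 0.4497 -0.1393]
z 0.09488850486738243
batten 647 c [ 0.4445 -0.0542] size (26.522058486938477, 198.71499633789062) ang 94.90966 med [ 0.443  -0.0422]
z 0.04584196246967198
lid 931 c [0.5905 0.1544] size (96.6041030883789, 222.52586364746094) ang 92.01882 med [0.5847 0.2052]
walls 1997 c [0.5905 0.1548] size (96.6041030883789, 226.61915588378906) ang 92.01884 med [0.589  0.1779]
posts
34 [0.5537 0.0501 0.1192] [0.0144 0.0133 0.009 ]
43 [0.6358 0.0532 0.1186] [0.0172 0.0157 0.0108]
rail 138 c [ 0.5682 -0.0144] size (87.51652526855469, 41.462955474853516) ang 88.62488 med [ 0.5531 -0.0124]
rail 126 c [ 0.6421 -0.0128] size (11.804936408996582, 84.087890625) ang 95.93276 med [ 0.6424 -0.0127]
ware 345 c [ 0.5995 -0.008 ] size (54.982975006103516, 54.45915985107422) ang 0.8991987 med [ 0.5987 -0.0081]
scene
handle top 52 c [ 0.4548 -0.137 ] size (19.14665985107422, 26.80010414123535) ang 95.51725 med [ 0.4544 -0.1369]
z 0.09421069234311619
batten 541 c [ 0.4468 -0.0544] size (37.127017974853516, 200.2703094482422) ang 94.36722 med [ 0.4478 -0.0476]
z 0.04501180920588643
lid 776 c [0.5913 0.1575] size (101.3282470703125, 223.93911743164062) ang 92.416306 med [0.6015 0.2146]
walls 1887 c [0.591  0.1558] size (102.94314575195312, 228.37612915039062) ang 92.968346 med [0.6004 0.1797]
posts
38 [0.5551 0.0506 0.1175] [0.02   0.0173 0.0095]
40 [0.6368 0.0535 0.1174] [0.0199 0.0153 0.0088]
rail 112 c [ 0.5544 -0.0176] size (82.24050903320312, 15.217774391174316) ang 88.05951 med [ 0.5551 -0.0178]
rail 192 c [ 0.6326 -0.0141] size (38.62055587768555, 84.20108032226562) ang 96.62033 med [ 0.6419 -0.009 ]
ware 311 c [ 0.6034 -0.0056] size (57.57270431518555, 55.66264724731445) ang 33.79801 med [ 0.608  -0.0038]
```

Request:
carry_out --series "0.0105 -0.047 -0.003 -3.8;0.0105 -0.047 -0.003 -3.8;0.0105 -0.047 -0.003 -3.8;0.0105 -0.047 -0.003 -3.8;0.0105 -0.047 -0.003 -3.8;0.0105 -0.047 -0.003 -3.8;0.0105 -0.047 -0.003 -3.8;0.0105 -0.047 -0.003 -3.8;0.0105 -0.047 -0.003 -3.8;0.0105 -0.047 -0.003 -3.8;0.0105 -0.047 -0.003 -3.8;0.0105 -0.047 -0.003 -3.8;0.0105 -0.047 -0.003 -3.8;0.0105 -0.047 -0.003 -3.8;0.0105 -0.047 -0.003 -3.8;0.009 -0.045 0 -3.3;0 0 0 0;0 0 0 0" --jaw 0.3 --grip_force 50

```text
time: 2.95
tool_pos: [0.4512, -0.1378, 0.2002]
tcp_rot: [-2.128, -2.31, -0.0]
wrist_force: [-1.4, -0.0, -0.3]
width: 0.653
grip_force: 0.0
```

```bash
cat > w.py <<'E'
from h import *
import sys
np.set_printoptions(precision=4,suppress=True)
s=bot.read_state();R=cv2.Rodrigues(np.array(s["tcp_rot"],float))[0]
print(s["time"],s["tool_pos"],"tool y ang",np.degrees(np.arctan2(R[1,1],R[0,1])),s["q"])
c=cal("wrist");im,d=eyes.read_camera("wrist");P=cloud(d,c);k=sys.argv[1]
cv2.imwrite(f"pics/{k}.png",im);np.savez(k+".npz",im=im,P=P)
H,S,V=cv2.split(cv2.cvtColor(im,cv2.COLOR_BGR2HSV));X,Y,Z=np.moveaxis(P,2,0)
blue=(H>105)&(H<125)&(S>150)
for nm,m in (("handle",blue&(Z>.085)&(Z<.105)),("batten",~blue&(Z>.038)&(Z<.054)&(X<.5)&(Y>-.2)&(X>.38))):
    q=P[m]
    if len(q)>20:
        r=cv2.minAreaRect(q[:,:2].astype(np.float32)*1000);print(nm,len(q),r,q.mean(0))
f=np.load("top0.npz");im=f["im"];P=f["P"];H,S,V=cv2.split(cv2.cvtColor(im,cv2.COLOR_BGR2HSV))
m=((H<4)|(H>176))&(S>215)&(P[...,2]>.02)&(P[...,1]<-.15)
q=P[m].astype(np.float32);print("red",cv2.boxPoints(cv2.minAreaRect(q[:,:2])),q[:,2].max())
E
python3 w.py w0
```

```text
2.95 [ 0.4512 -0.1378  0.2002] tool y ang 4.7047000065277444 [-0.3497 -0.0921  2.0743  0.0005  1.1599 -0.432 ]
handle 1270 ((451.3269348144531, -141.7169189453125), (17.125469207763672, 31.24207878112793), 4.05935001373291) [ 0.4512 -0.1403  0.0958]
batten 8336 ((445.0892028808594, -71.13146209716797), (26.213626861572266, 172.9491729736328), 4.907159805297852) [ 0.4437 -0.054   0.0462]Traceback (most recent call last):
  File "w.py", line 16, in <module>
    q=P[m].astype(np.float32);print("red",cv2.boxPoints(cv2.minAreaRect(q[:,:2])),q[:,2].max())
                                                        ~~~~~~~~~~~~~~~^^^^^^^^^
cv2.error: OpenCV(4.12.0) /io/opencv/modules/imgproc/src/convhull.cpp:143: error: (-215:Assertion failed) total >= 0 && (depth == CV_32F || depth == CV_32S) in function 'convexHull'
```

Request:
carry_out --series "0 -0.003 -0.03 0;0 0 -0.03 0;0 0 -0.03 0;0 0 -0.022 0;0 0 -0.016 0;0 0 -0.005 0;0 0 0 0;0 0 0 0"

```text
time: 4.0
tool_pos: [0.4523, -0.1413, 0.0683]
tcp_rot: [2.127, 2.31, 0.001]
wrist_force: [-0.1, -0.1, 0.3]
width: 0.653
grip_force: 0.0
```

Request:
carry_out --series "0 0 0 0;0 0 0 0;0 0 0 0;0 0 0 0;0 0 0 0" --jaw -1 --grip_force 60

```text
time: 4.62
tool_pos: [0.4518, -0.1413, 0.0678]
tcp_rot: [2.127, 2.311, 0.0]
wrist_force: [-2.5, -0.8, 5.5]
width: 0.202
grip_force: 59.0
```

```bash
python3 - <<'E'
from h import *
f=np.load("top0.npz");im=f["im"];P=f["P"];H,S,V=cv2.split(cv2.cvtColor(im,cv2.COLOR_BGR2HSV))
m=((H<4)|(H>176))&(S>190)&(P[...,2]>.02)&(P[...,1]<-.15)
q=P[m].astype(np.float32);print(len(q))
if len(q): print("red",cv2.boxPoints(cv2.minAreaRect(np.ascontiguousarray(q[:,:2]))),q[:,2].max())
E
```

```text
1023
red [[ 0.00964561 -0.4457049 ]
 [ 0.07059041 -0.6449479 ]
 [ 0.8971498  -0.39211825]
 [ 0.836205   -0.19287527]] 0.18055485
```

Request:
carry_out --series "0 0 0.01 0;0 0 0.015 0;0 0 0.01 0;0 0 0 0;0 0 0 0"

```text
time: 5.25
tool_pos: [0.4513, -0.141, 0.1022]
tcp_rot: [-2.128, -2.311, 0.0]
wrist_force: [-0.8, -0.2, -2.3]
width: 0.204
grip_force: 58.6
```

```bash
python3 - <<'E'
from h import *
f=np.load("top0.npz");im=f["im"];P=f["P"];H,S,V=cv2.split(cv2.cvtColor(im,cv2.COLOR_BGR2HSV))
m=((H<4)|(H>176))&(S>190)&(P[...,2]>.02)&(P[...,1]<-.15)&(P[...,0]>.55)
q=P[m].astype(np.float32);print(len(q))
if len(q): print("red",cv2.boxPoints(cv2.minAreaRect(np.ascontiguousarray(q[:,:2]))),np.median(q[:,2]))
E
sed -i '/top0.npz/,$d' w.py; python3 w.py w1
```

```text
1014
red [[ 0.649109   -0.27315238]
 [ 0.8775383  -0.4033428 ]
 [ 0.8941318  -0.3742284 ]
 [ 0.66570246 -0.24403796]] 0.059937306
5.25 [ 0.4513 -0.141   0.1022] tool y ang 4.734474031286292 [-0.3556  0.0205  2.1652 -0.      0.956  -0.4382]
handle 538 ((449.9764404296875, -126.67705535888672), (17.5758113861084, 2.563793182373047), 4.143227577209473) [ 0.4499 -0.1263  0.0958]
```

Request:
carry_out --series "0 -0.025 0 0;0.005 -0.03 0 -0.7;0.025 -0.025 0 -1;0.035 -0.014 0 -1;0.035 0 0 0;0.03 0 0 0;0.018 0 0 0;0.006 0 0 0;0 0 0 0;0 0 -0.01 0;0 0 -0.01 0;0 0 -0.008 0;0 0 -0.005 0;0 0 0 0;0 0 0 0"

```text
time: 7.18
tool_pos: [0.6056, -0.2352, 0.0695]
tcp_rot: [2.181, 2.26, 0.0]
wrist_force: [-1.2, -0.6, -2.1]
width: 0.203
grip_force: 58.8
```

```bash
cat > v.py <<'E'
from h import *
import sys
np.set_printoptions(precision=4,suppress=True)
k=sys.argv[1]
s=bot.read_state();print(s["time"],s["tool_pos"],s["wrist_force"])
O=np.array([.595,.052]);a=np.radians(92.1);u=np.array([np.cos(a),np.sin(a)]);w=np.array([-u[1],u[0]])
for n in ["top","scene"]:
    im,d=eyes.read_camera(n);P=cloud(d,cal(n));X,Y,Z=np.moveaxis(P,2,0)
    cv2.imwrite(f"pics/{n}{k}.png",im)
    D=P[...,:2]-O; x=D@u;y=D@w
    H,S,V=cv2.split(cv2.cvtColor(im,cv2.COLOR_BGR2HSV))
    lane=(x>-.3)&(x<-.01)&(abs(y)<.04)&(Z>.03)&(Z<.056)
    orange=lane&(H<9)&(S>150)
    wood=lane&~orange&(H>9)&(H<30)&(abs(y)<.03)
    for nm,m in (("ware",orange),("pusher",wood)):
        q=np.c_[x[m],y[m]].astype(np.float32)
        if len(q)>10: print(n,nm,len(q),cv2.minAreaRect(q*1000),"x",np.percentile(q[:,0],[1,99]),"z",np.median(Z[m]))
E
python3 v.py 1; python3 - <<'E'
import cv2
im=cv2.imread("pics/scene1.png");cv2.imwrite("pics/s2.png",cv2.resize(im[190:340,220:420],(800,600),interpolation=cv2.INTER_CUBIC))
E
```

```text
7.175 [ 0.6056 -0.2352  0.0695] [-1.2053 -0.5622 -2.1004]
top ware 28 ((-53.497344970703125, 3.62060546875), (35.86196517944336, 51.9027099609375), 45.00505447387695) x [-0.0806 -0.0329] z 0.039568518784967366
top pusher 640 ((-130.75067138671875, -5.625528335571289), (195.21694946289062, 53.85848617553711), 2.588836193084717) x [-0.2254 -0.037 ] z 0.046134009127645315
scene pusher 821 ((-164.97119140625, -3.294981002807617), (40.04976272583008, 267.4931945800781), 87.3011474609375) x [-0.2942 -0.0551] z 0.04489765925547329
```

View pics/s2.png

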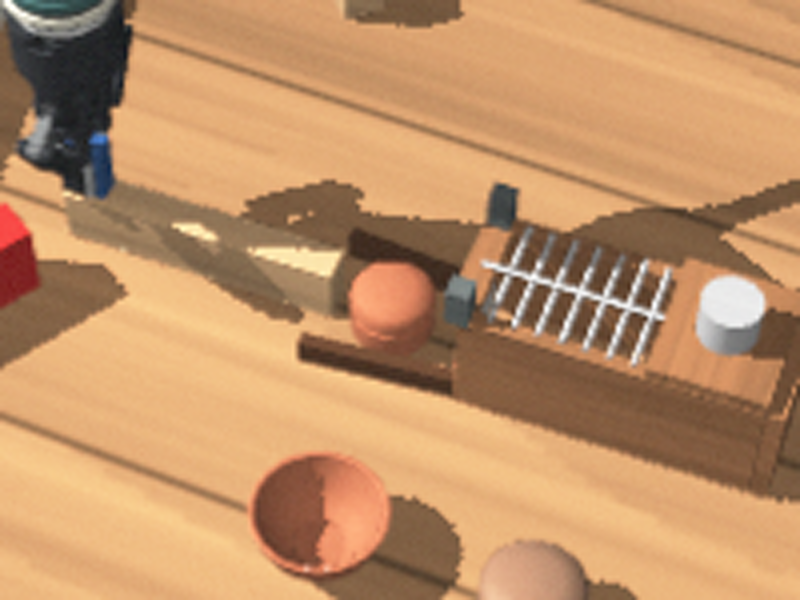

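The pusher lies along the lane, with its nose (335,285) just behind the clay box (392,305). I'll push slowly.

Request:
carry_out --series "-0.0001 0.003 0 0;-0.0001 0.003 0 0;-0.0001 0.003 0 0;-0.0001 0.003 0 0;-0.0001 0.003 0 0;-0.0001 0.003 0 0;-0.0001 0.003 0 0;-0.0001 0.003 0 0;-0.0002 0.005 0 0;-0.0002 0.005 0 0;-0.0002 0.005 0 0;-0.0002 0.005 0 0;-0.0002 0.005 0 0;-0.0002 0.005 0 0;-0.0002 0.005 0 0;-0.0002 0.005 0 0"

```text
time: 9.28
tool_pos: [0.6032, -0.1711, 0.0695]
tcp_rot: [2.181, 2.26, -0.0]
wrist_force: [-0.2, -4.4, -1.3]
width: 0.197
grip_force: 58.9
```

```bash
python3 v.py 2; python3 - <<'E'
import cv2
im=cv2.imread("pics/scene2.png");cv2.imwrite("pics/s3.png",cv2.resize(im[190:340,220:420],(800,600),interpolation=cv2.INTER_CUBIC))
E
```

```text
9.275 [ 0.6032 -0.1711  0.0695] [-0.1783 -4.4011 -1.2983]
top ware 18 ((-25.352252960205078, 0.2528705596923828), (52.74671173095703, 20.740726470947266), 79.59573364257812) x [-0.0357 -0.0113] z 0.040401376488065854
top pusher 539 ((-107.37425231933594, 2.221811294555664), (48.5500602722168, 192.26051330566406), 88.35297393798828) x [-0.175  -0.0117] z 0.046288264164829895
scene pusher 775 ((-123.132568359375, -1.7723331451416016), (41.27866744995117, 225.73196411132812), 86.68975067138672) x [-0.2306 -0.0163] z 0.044716907866604316
```

View pics/s3.png

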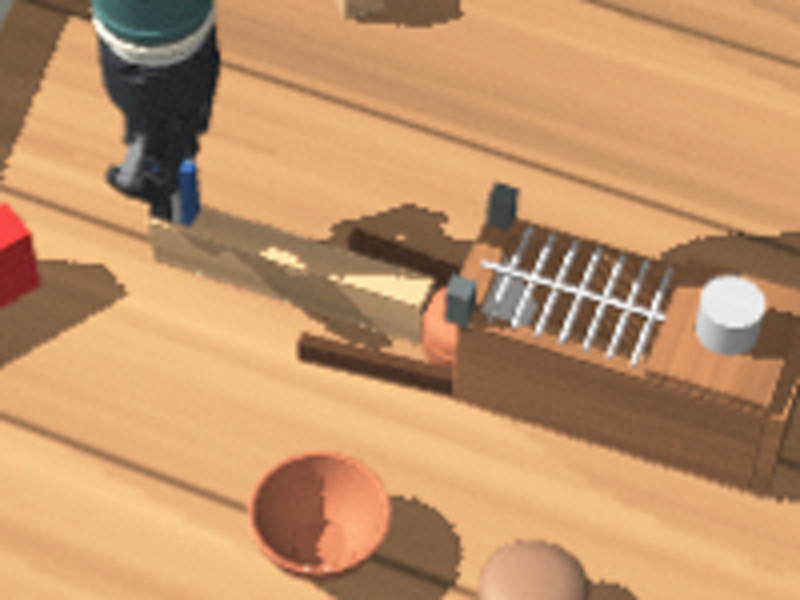

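The box is entering the mouth and the flap is opening, seen grey at (515,300). The push force is about 4 N, so I'll carry on.

Request:
carry_out --series "-0.0002 0.005 0 0;-0.0002 0.005 0 0;-0.0002 0.005 0 0;-0.0002 0.005 0 0;-0.0002 0.005 0 0;-0.0002 0.005 0 0;-0.0002 0.005 0 0;-0.0002 0.005 0 0;-0.0002 0.005 0 0;-0.0002 0.005 0 0"

```text
time: 10.62
tool_pos: [0.6011, -0.1214, 0.0695]
tcp_rot: [2.181, 2.26, -0.0]
wrist_force: [0.0, -6.0, -0.2]
width: 0.205
grip_force: 59.0
```

Request:
carry_out --series "-0.0002 0.005 0 0;-0.0002 0.005 0 0;-0.0002 0.005 0 0;-0.0002 0.005 0 0;-0.0002 0.005 0 0;-0.0002 0.005 0 0;-0.0002 0.005 0 0;-0.0001 0.003 0 0;-0.0001 0.003 0 0"

```text
time: 11.75
tool_pos: [0.5989, -0.0802, 0.0689]
tcp_rot: [-2.181, -2.26, 0.001]
wrist_force: [-1.0, -4.0, -3.3]
width: 0.202
grip_force: 58.8
```

Request:
carry_out --series "-0.0001 0.002 0 0;-0.0001 0.002 0 0"

```text
time: 12.0
tool_pos: [0.5987, -0.0759, 0.0688]
tcp_rot: [-2.181, -2.26, 0.001]
wrist_force: [-0.4, -3.4, -2.8]
width: 0.205
grip_force: 58.7
```

Request:
carry_out --series "-0.0001 0.002 0 0;-0.0001 0.002 0 0;-0.0001 0.002 0 0;-0.0001 0.002 0 0"

```text
time: 12.5
tool_pos: [0.5987, -0.0678, 0.0692]
tcp_rot: [-2.181, -2.26, 0.0]
wrist_force: [0.8, -3.3, -3.9]
width: 0.203
grip_force: 58.6
```

Request:
carry_out --series "-0.0001 0.002 0 0;-0.0001 0.001 0 0"

```text
time: 12.75
tool_pos: [0.5986, -0.0649, 0.0692]
tcp_rot: [-2.182, -2.26, 0.0]
wrist_force: [0.6, -3.1, -4.1]
width: 0.202
grip_force: 58.6
```

Request:
carry_out --series "-0.0001 0.002 0 0;-0.0001 0.001 0 0"

```text
time: 13.0
tool_pos: [0.5984, -0.0619, 0.0692]
tcp_rot: [-2.182, -2.26, 0.0]
wrist_force: [0.3, -3.4, -4.1]
width: 0.206
grip_force: 58.6
```

Request:
carry_out --series "-0.0001 0.002 0 0;-0.0001 0.001 0 0"

```text
time: 13.25
tool_pos: [0.5982, -0.059, 0.0693]
tcp_rot: [-2.182, -2.26, -0.0]
wrist_force: [0.1, -2.7, -4.1]
width: 0.204
grip_force: 58.5
```

Request:
carry_out --series "-0.0001 0.002 0 0;-0.0001 0.001 0 0"

```text
time: 13.5
tool_pos: [0.598, -0.0559, 0.0693]
tcp_rot: [-2.182, -2.261, -0.0]
wrist_force: [-0.4, -2.9, -4.1]
width: 0.203
grip_force: 58.5
```

Request:
carry_out --series "-0.0001 0.002 0 0;-0.0001 0.001 0 0"

```text
time: 13.75
tool_pos: [0.5978, -0.0529, 0.0693]
tcp_rot: [-2.182, -2.261, -0.0]
wrist_force: [0.6, -3.4, -4.3]
width: 0.202
grip_force: 58.5
```

Request:
carry_out --series "-0.0001 0.002 0 0;-0.0001 0.001 0 0"

```text
time: 14.0
tool_pos: [0.5976, -0.0499, 0.0693]
tcp_rot: [-2.182, -2.261, -0.0]
wrist_force: [-0.0, -2.4, -4.7]
width: 0.203
grip_force: 58.5
```

Request:
carry_out --series "-0.0001 0.002 0 0;-0.0001 0.001 0 0"

```text
time: 14.25
tool_pos: [0.5974, -0.0469, 0.0693]
tcp_rot: [-2.182, -2.261, -0.0]
wrist_force: [-0.1, -2.9, -4.3]
width: 0.204
grip_force: 58.5
```

Request:
carry_out --series "-0.0001 0.002 0 0;-0.0001 0.001 0 0"

```text
time: 14.5
tool_pos: [0.5973, -0.0442, 0.0693]
tcp_rot: [2.181, 2.26, -0.0]
wrist_force: [0.9, -4.3, -4.3]
width: 0.204
grip_force: 58.5
```

Request:
carry_out --series "-0.0001 0.002 0 0;-0.0001 0.001 0 0"

```text
time: 14.75
tool_pos: [0.5973, -0.0419, 0.0696]
tcp_rot: [2.18, 2.26, -0.001]
wrist_force: [0.4, -7.6, -3.9]
width: 0.206
grip_force: 58.5
```

The force has gone up by about 4.6 N, so the box is on the stop. I'll hold briefly.

Request:
carry_out --series "0 0 0 0;0 0 0 0;0 0 0 0;0 0 0 0"

```text
time: 15.25
tool_pos: [0.5973, -0.0419, 0.0695]
tcp_rot: [2.181, 2.26, -0.001]
wrist_force: [1.0, -6.4, -3.9]
width: 0.206
grip_force: 58.5
```

Request:
carry_out --series "0 0.001 0 0;0 0 0 0;0 0 0 0;0 0 0 0;0.0001 -0.002 0 0;0.0001 -0.003 0 0;0.0001 -0.004 0 0;0.0002 -0.006 0 0;0.0003 -0.008 0 0;0.0003 -0.008 0 0;0.0003 -0.008 0 0;0.0003 -0.008 0 0;0.0003 -0.008 0 0;0.0003 -0.008 0 0;0.0003 -0.008 0 0;0.0003 -0.008 0 0"

```text
time: 17.25
tool_pos: [0.6001, -0.12, 0.0694]
tcp_rot: [2.181, 2.26, -0.0]
wrist_force: [0.3, -1.3, -3.3]
width: 0.201
grip_force: 58.7
```

Request:
carry_out --series "0.0003 -0.008 0 0;0.0003 -0.008 0 0;0.0003 -0.008 0 0;0.0003 -0.008 0 0;0.0003 -0.008 0 0;0.0003 -0.008 0 0;0.0003 -0.008 0 0;0.0003 -0.008 0 0;0 0 0 0;0 0 -0.001 0;0 0 0 0"

```text
time: 18.62
tool_pos: [0.6024, -0.1829, 0.0684]
tcp_rot: [2.181, 2.261, 0.0]
wrist_force: [0.3, -0.2, -1.4]
width: 0.201
grip_force: 59.2
```

```bash
python3 v.py 3; python3 - <<'E'
import cv2,numpy as np
a=cv2.imread("pics/scene3.png")[190:340,220:420];b=cv2.imread("pics/top3.png")[160:260,190:390]
cv2.imwrite("pics/s4.png",np.vstack([cv2.resize(a,(533,400),interpolation=cv2.INTER_CUBIC),cv2.resize(b,(533,200),interpolation=cv2.INTER_CUBIC)]))
E
```

```text
18.625 [ 0.6024 -0.1829  0.0684] [ 0.2674 -0.2355 -1.4039]
top pusher 447 ((-107.48753356933594, 0.6110973358154297), (27.60089683532715, 117.18050384521484), 89.86629486083984) x [-0.1632 -0.0493] z 0.04546324368295607
scene pusher 718 ((-147.5181121826172, -0.052154541015625), (35.12167739868164, 200.67471313476562), 89.69400024414062) x [-0.2423 -0.0486] z 0.044074920391101724
```

View pics/s4.png

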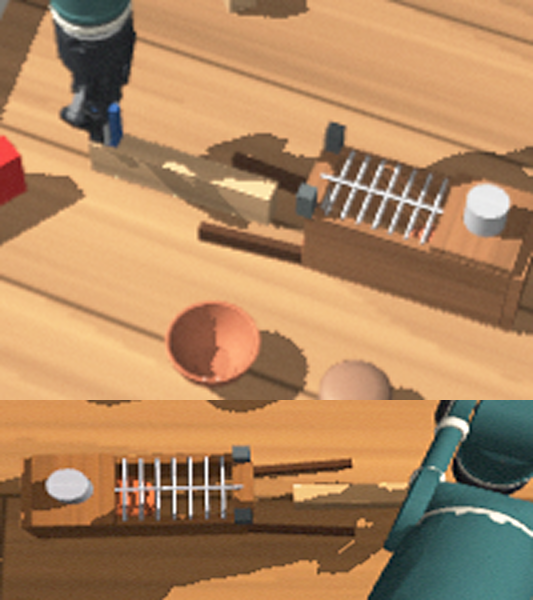

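The pusher is clear of the mouth and the box (orange, under the rear grille at (420,230)) is at the back. Now I'll release and retreat.

Request:
carry_out --series "0 0 -0.001 0;0 0 0 0;0 0 0 0"

```text
time: 19.1
tool_pos: [0.6026, -0.1831, 0.0679]
tcp_rot: [2.181, 2.26, 0.001]
wrist_force: [-1.8, 0.0, 3.5]
width: 0.204
grip_force: 59.8
```

Request:
carry_out --series "0 0 0 0;0 0 0 0;0 0 0 0;0 0 0 0;0 0 0.01 0;0 0 0.02 0;0 0 0.03 0;0 0 0.04 0;0 0 0.04 0;-0.04 0 0.02 0;-0.05 -0.02 0 0;-0.05 -0.03 0 0;0 0 0 0;0 0 0 0" --jaw 0.1

```text
time: 20.85
tool_pos: [0.463, -0.2334, 0.229]
tcp_rot: [2.181, 2.257, 0.002]
wrist_force: [0.9, -0.1, 0.7]
width: 0.549
grip_force: 0.0
```

```bash
python3 v.py 4; python3 - <<'E'
import cv2,numpy as np
a=cv2.imread("pics/scene4.png")[190:340,220:420];b=cv2.imread("pics/top4.png")[160:260,190:390]
cv2.imwrite("pics/s5.png",np.vstack([cv2.resize(a,(533,400),interpolation=cv2.INTER_CUBIC),cv2.resize(b,(533,200),interpolation=cv2.INTER_CUBIC)]))
E
```

```text
20.85 [ 0.463  -0.2334  0.229 ] [ 0.8593 -0.087   0.6548]
top pusher 687 ((-148.54156494140625, 0.3763904571533203), (198.8045654296875, 28.292217254638672), 0.14217038452625275) x [-0.2415 -0.0495] z 0.0453594940266806
scene pusher 717 ((-148.23854064941406, -0.40506935119628906), (34.022029876708984, 201.77903747558594), 89.92034149169922) x [-0.2436 -0.0487] z 0.04401059381721972
```

View pics/s5.png

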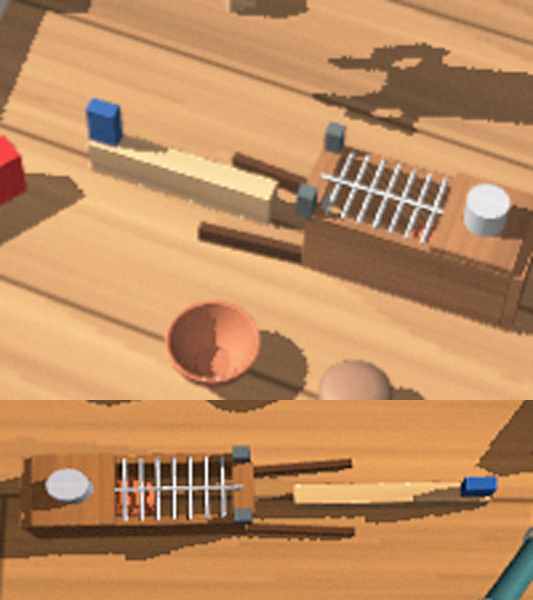

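The pusher lies flat in the lane, released, with its nose about 50 mm outside the flap. The box is at the back.

```bash
python3 -c "
from workcell import bot
print(bot.finish_job())"
```

```text
the job is handed in; nothing more can be done
None
```

I handed the job in at about 21 s: the clay box is at the back, having pressed the sprung stop with an estimated 3–5 N, and the pusher lies flat in the lane, let go, its nose about 50 mm outside the flap. I did not measure the flap as shut, only saw nothing left under it, and the hand-in returned no verdict.

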